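Walk a vacuum chuck round to its fence

TASK

Walk the black vacuum chuck round on the granite plate, pushing its corners with the fingertips, until its long back face (opposite the brass hose port) lies flat against the steel fence with neither end sticking out past the fence. Turn it nearly square before it meets the fence so that no corner digs in; only slide it, never lift, tip or knock it, and keep off the brass port. Leave everything else on the plate and the bench where it is, and finish with the hand clear.

Things in the scene. Friction and masses are not known exactly. Their poses are not given: they have to be found in the camera images.
- plate: Grey granite surface plate, fixed, 300 mm (its x) by 450 mm (its y), its top face 50 mm above the bench. Origin under its centre at bench level; its x axis points from its front edge towards the fence.
- fence: Steel bar fixed on the plate near its back edge: 190 mm long, 24 thick, 30 high, two screw heads 6 mm above its top. Origin: middle of its working face (the long face towards the chuck), at plate-top level. x points square to that face into the bar, so the chuck lies at negative x; y runs along the fence (-95 to +95 mm); z up.
- chuck: Vacuum chuck: loose black aluminium block, 92 mm deep (its x), 130 mm wide (y), 40 mm high, 1.1 to 1.6 kg; slides on the plate with dry friction (5 to 11 N). Pale grooves on top. Origin: centre of its underside, at plate-top level. +x points out of the back face (to lie on the fence), -x out of the front face (brass port). Starts 0.5 to 1.1 rad counter-clockwise (from above) of square.
- port: Brass hose port fixed in the middle of the chuck's front face, 18 mm across at its root, standing 32 mm out from the face along the chuck's -x. Origin where its axis meets the face, 20 mm above the chuck's underside. Not to be touched.
- back_left (a point): Point on the chuck's back face at its left (+y) upright edge, 15 mm above its underside.
- back_right (a point): Point on the chuck's back face at its right (-y) upright edge, 15 mm above its underside.
- indicator: Bystander: dial indicator on a grey magnetic base (55 by 45 mm) with a post, 200 mm tall, its dial swung out over the plate's left edge, loose on the plate beyond the left end of the fence. Origin under its base.
- setblock: Bystander: upright steel setting block 50 by 25 by 75 mm high with dark holes, loose on the plate beyond the right end of the fence. Origin under its centre.
- tweezers: Bystander: steel tweezers 140 mm long, 6 mm high, lying near the plate's left edge. Origin at their middle.
- washbottle: Bystander: white wash bottle with blue cap, 72 mm across, 205 mm tall, on the bench left of the plate. Origin under it.
- sieve: Bystander: round straight-sided steel test sieve with brass mesh, 105 mm across, 46 mm high, on the bench right of the plate. Origin under it.
- tape: Bystander: green roll of tape lying flat, 90 mm across, 19 mm high, on the bench left of the plate. Origin under it.
- dish: Bystander: clear dish with lid, 94 mm across, 18 mm high, on the bench right of the plate. Origin under it.
There are look-alikes about, which are no part of the job. What is shaped like the chuck but orange or pink is not meant.

How it is judged (in metres and radians):
At the end, for the whole second after the job is handed in: The chuck rests flat on the plate with both ends of its back face within 3 mm of the fence's working face (square to it within 0.03 rad) and no end more than 3 mm past the fence's ends; it is at rest (x of each of back_left, back_right in the frame of fence above -0.003 m and y of back_left in the frame of fence below 0.098 m and y of back_right in the frame of fence above -0.098 m and angle between the x axis of chuck and the x axis of fence, either way round below 0.03 rad and x of chuck in the frame of fence below -0.04 m and z of chuck in the frame of fence below 0.003 m and angle between chuck's own z axis and vertical below 0.03 rad and linear speed of chuck below 0.005 m/s); the robot touches nothing.
It fails at once if the chuck was lifted more than 6 mm off the plate or tipped by more than 0.1 rad (z of chuck in the frame of fence above 0.006 m or angle between chuck's own z axis and vertical above 0.1 rad).
It fails at once if the chuck met the fence while more than 0.2 rad (11 degrees) from square (contact force between chuck and fence above 0.5 N and angle between the x axis of chuck and the x axis of fence, either way round above 0.2 rad).
It fails at once if the chuck was knocked along faster than 0.3 m/s (linear speed of chuck above 0.3 m/s).
It fails at once if the robot pressed on the brass port with more than 1 N (contact force between port and the fingers above 1 N or contact force between port and the arm above 1 N).
It fails at once if a bystander was moved by more than 15 mm or tipped over (distance of any of indicator, setblock, tweezers, washbottle, sieve, tape, dish from where it was at the start of the episode above 0.015 m or angle between any of indicator, setblock, washbottle's own z axis and vertical above 0.3 rad).
It also fails if it takes over 64 s, if anything falls off the work surface, if the arm or the gripper's body presses on something with over 40 N, if the wrist force passes 120 N, or if a joint passes its speed limit or range.

ROBOT

A 6-joint arm with a two-finger parallel gripper is mounted at the origin on the work surface. World frame = base frame: x ahead of the robot, y to its left, z up, the work surface at z = 0. Lengths are in m, angles in degrees, forces in N, time in s.
With the tool pointing down it reaches from about 0.4 to 0.825 m from the base axis. Payload 7 kg.
Tool frame: the origin (TCP) lies on the centre line of the jaws, within the pads' length; the fingertips stand 17 mm ahead of it and the grasp point (between the pads) lies 2 mm behind it; z points along the fingers, y is the direction in which the jaws open and shut (so a half turn about z gives the same grasp; the last joint's range is limited). The gripper opens to 88 mm and grips with 3 to 60 N. Pads are 19 mm wide; open, the fingers measure 130 mm over their backs; the gripper's body (78 mm by 193 mm) begins 47 mm behind the grasp point.
Start: joints at [-57.29, 20.546, 0.682, 0, -70.136, -16.507], TCP at [0.188, -0.648, 0.244] pointing down, gripper open.
Joint ranges: [-176.03, 176.03], [-82.01, 121.73], [-58.28, 71.71], [-173.87, 95.51], [-174.79, -0.11], [-173.66, 173.66]. Speed limits (degrees/s): [136.94, 136.94, 172.46, 180, 180, 180].

INTERFACE

Orientations are given as [roll, pitch, yaw] about the fixed x, y, z axes, in that order (R = Rz(yaw) Ry(pitch) Rx(roll)).
In Python, from plant import telemetry, vision, close_job, recognise, silhouettes, place_of gives the robot as it stands.
- The arm moves only by the shell command python3 -m handwheel 'ROWS'. ROWS is JSON, a list that holds one entry, the list of rows, each a list of 5 numbers: the shift along the tool's x, y, z in m, then the turn about the tool's z in rad, then the closure, from 0 (fully open) to 1 (shut). In form: [[[tx, ty, tz, yaw, gripper], ...]]. A call has 1 to 20 rows; each row shifts and turns the commanded pose from where the row before left it, along the tool's axes as they then stand; what a row does not reach is not made up. A row lasts 1/12 s, in which the tool goes at most 41.7 mm and 7.16 degrees, less where a joint would pass 70% of its speed; a pose out of reach is approached as far as the arm can. A call with a gripper value outside its range is refused whole. The fingers move at their own pace and stop on an object; the grip force is fixed at half the most. Time passes only in rows, so rows that do not move let the fingers close. It gives the time, the measured TCP pose, the force and the opening at its end, in the units of the state.
- telemetry.get_obs(): the state, without advancing time (a new reading comes with each control period).
- vision.snapshot(name): name is "scene" or "side" or "wrist"; returns a dict with "color" (400x640x3 uint8, red, green, blue), "mtx" (3x3 intrinsics, pixels), "cam_to_world" (4x4, takes a point from camera to world coordinates); the wrist camera has in their place "tool_from_camera" (4x4, takes a point from camera to tool coordinates, whose origin is the TCP and whose axes are the flange's). Camera axes: x right, y down, z forward; pixel columns grow to the right and rows downward; lengths in m; the calibration is good to about 2 mm. The wrist camera is an equidistant fisheye: a pixel r from the principal point sees the ray r / f radians off the axis. A picture is of the moment at which its call begins: read the wrist's pose just before it. There is no depth.
- close_job(): hands the job in, once; it reports no verdict.
Trained networks look in a picture, given as the dict that the camera call returned (one of the last four; its "shot" number tells which), for a name from the list of things; names that differ only in an ending like _2 or _b are one class to them, and where a whole thing is asked for, a point or a joint stands for the part that bears it (a point fixed in the world has none). Each returns a list of dicts, best first, with "conf" (0 to 1); they miss things now and then, are a little off and sometimes report something else, mostly with a low value. They report only what shows in the picture. A call takes as long as a camera call. They do not tell look-alikes from the thing itself.
- recognise(name, picture): "xy" ([column, row] in pixels, amid what is visible of it).
- silhouettes(name, picture): "region" (400x640 bool, what is visible of it) and "xy" ([column, row] in pixels, amid what is visible of it).
- place_of(name, picture): "xy" ([column, row] in pixels: a listed point, or the origin of a listed thing).
The state is a dict: "clock": time; "joint_pos": joint angles; "qvel": joint speeds; "tau": joint torques, N m; "tool_pos": TCP position; "orientation": TCP orientation; "force": force on the tool from outside, world axes, zero at the start; "moment": the same for the moment, N m; "opening": finger opening in m.
Only numpy, scipy, OpenCV 4.12 (cv2) and the standard library are available. Lean on these libraries where they do the work, as an engineer would, in place of code of your own. Each camera call takes 0.05 s, during which the arm holds its last target.

## Working session

There is one attempt and no reset: what is moved stays moved. The work goes in short steps, Python scripts to look and compute and a shell command to move; the robot and the scene stay as the last step left them, time stands still between calls to the robot, and variables do not carry over. Pictures are saved under pics/ and viewed, and the job is handed in when it is done.

```bash
ls; mkdir -p pics
cat > h.py <<'E'
import numpy as np,cv2
from plant import telemetry, vision, close_job, recognise, silhouettes, place_of
def snap(cam,fn):
    p=vision.snapshot(cam); cv2.imwrite('pics/'+fn,p['color'][:,:,::-1]); return p
def ray2z(p,uv,z):
    K=np.array(p['mtx']);T=np.array(p['cam_to_world'])
    d=T[:3,:3]@np.linalg.inv(K)@np.array([uv[0],uv[1],1.]);o=T[:3,3]
    return o+d*(z-o[2])/d[2]
def proj(p,X):
    K=np.array(p['mtx']);T=np.array(p['cam_to_world'])
    c=T[:3,:3].T@(np.array(X)-T[:3,3]);q=K@c;return q[:2]/q[2]
E
python3 - <<'E'
from h import *
print(telemetry.get_obs())
for c in ['scene','side']:
    p=snap(c,c+'0.png')
    print(c,p['mtx'],p['cam_to_world'])
    for n,z in [('plate',0),('fence',.05),('chuck',.05),('port',.07),('back_left',.065),('back_right',.065),('indicator',.05),('setblock',.05),('tweezers',.05)]:
        for r in place_of(n,p)[:3]: print(n,round(r['conf'],2),np.round(r['xy'],1),np.round(ray2z(p,r['xy'],z),4))
snap('wrist','w0.png')
E
```

```text
pics
{'clock': 0.0, 'joint_pos': array([-5.72903400e+01,  2.05909826e+01,  6.33789627e-01, -1.99487526e-02,
       -7.01343444e+01, -1.65083820e+01]), 'qvel': array([-0.1046913 ,  0.00034337,  0.07804219,  0.05081419, -0.10263461,
       -0.11835386]), 'tau': array([-2.40064801e-03, -5.82717848e+01,  2.93063021e+01,  6.99699238e+00,
        7.01095909e-03, -1.50698093e-04]), 'tool_pos': array([ 0.18820173, -0.6477608 ,  0.24262842]), 'orientation': array([ 1.79906907e+02, -8.03333261e-03, -1.63805509e+02]), 'force': array([ 0.19065777, -0.03833832,  0.22116571]), 'moment': array([ 0.03346516, -0.0209718 ,  0.01199304]), 'opening': 0.08794556958583798}
scene [[420.20797171   0.         321.87767552]
 [  0.         420.20797171 209.46463825]
 [  0.           0.           1.        ]] [[-0.78193188  0.44474738 -0.43678633  1.19330828]
 [ 0.62332314  0.54983243 -0.55601489  0.8416378 ]
 [-0.00712688 -0.7070248  -0.70715284  1.13658092]
 [ 0.          0.          0.          1.        ]]
plate 0.9 [325.2 237.1] [0.5694 0.0651 0.    ]
plate 0.45 [307.2 244.1] [0.6395 0.0507 0.    ]
fence 0
[... 1331 characters left out ...]
.1 191.5] [ 0.7151 -0.123   0.    ]
fence 0.59 [268. 225.] [0.6627 0.1009 0.05  ]
chuck 0.97 [276.9 164.7] [ 0.689  -0.2196  0.05  ]
chuck 0.69 [298.6 212.2] [0.5777 0.035  0.05  ]
chuck 0.6 [371.7 208.5] [ 0.3495 -0.0013  0.05  ]
port 0.56 [275.5 169.8] [ 0.6825 -0.1593  0.07  ]
port 0.48 [384.2 206.6] [0.3127 0.0101 0.07  ]
back_left 0.86 [317.3 219.3] [0.5148 0.0797 0.065 ]
back_left 0.73 [258.1 162. ] [ 0.755  -0.2098  0.065 ]
back_right 0.95 [377.2 190.7] [ 0.3316 -0.075   0.065 ]
back_right 0.93 [276.5 210.8] [0.644 0.051 0.065]
back_right 0.74 [294.9 154.1] [ 0.6292 -0.2718  0.065 ]
setblock 0.8 [267.4 188.7] [ 0.6974 -0.076   0.05  ]
tweezers 0.72 [317.8 263.3] [0.4993 0.2409 0.05  ]
```

View pics/scene0.png

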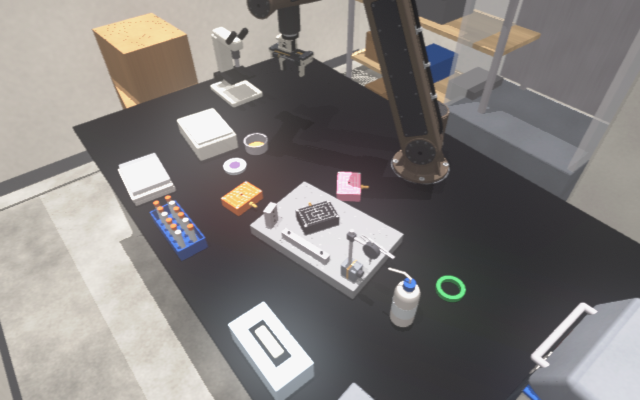

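View pics/side0.png

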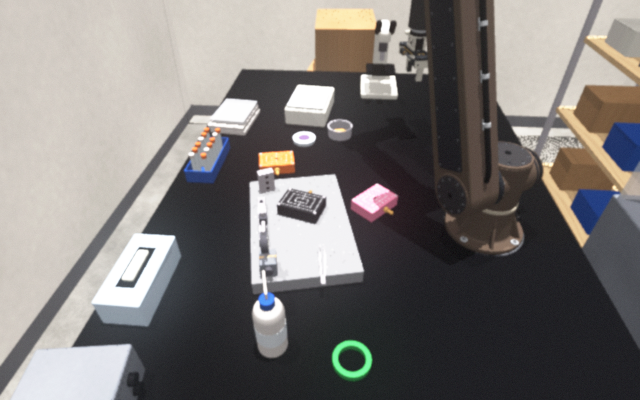

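View pics/w0.png

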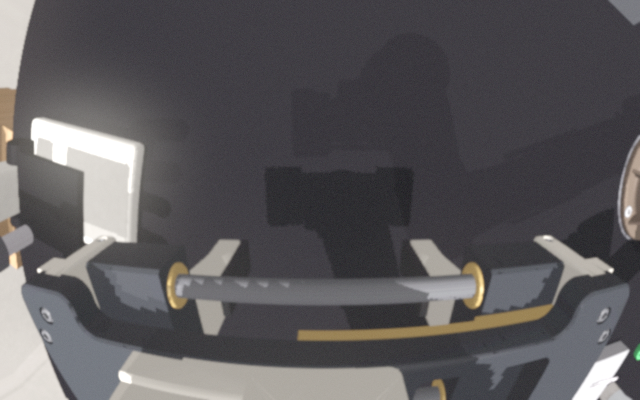

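Run:
```python
from h import *
a=cv2.imread('pics/scene0.png')[170:300,230:420]; cv2.imwrite('pics/sc.png',cv2.resize(a,None,fx=4.2,fy=4.2,interpolation=cv2.INTER_CUBIC))
a=cv2.imread('pics/side0.png')[145:295,230:400]; cv2.imwrite('pics/si.png',cv2.resize(a,None,fx=4,fy=4,interpolation=cv2.INTER_CUBIC))
```

```text
(no output)
```

View pics/sc.png

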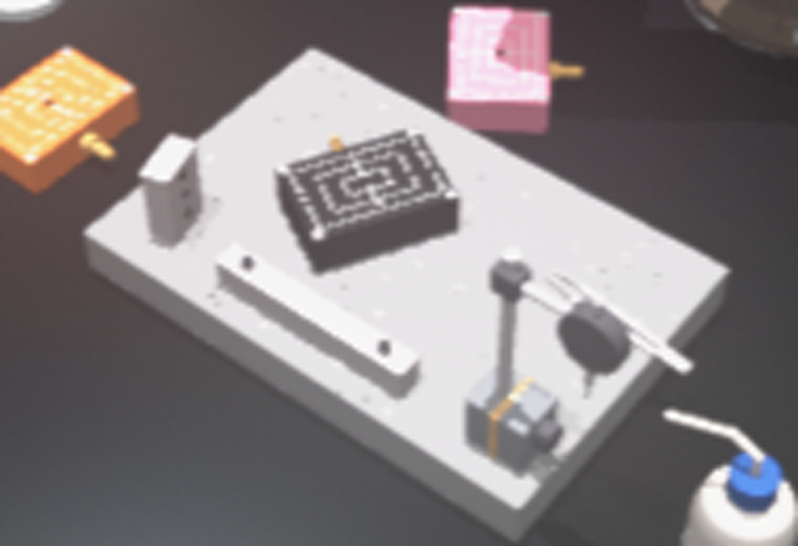

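View pics/si.png

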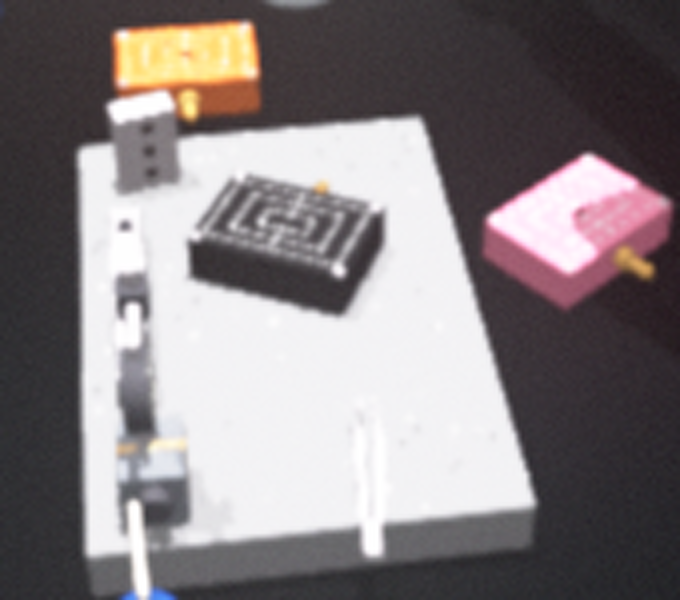

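Run:
```python
from h import *
s=vision.snapshot('scene');d=vision.snapshot('side')
S=lambda c,z:ray2z(s,(c[0]/4.2+230-.4,c[1]/4.2+170-.4),z)
D=lambda c,z:ray2z(d,(c[0]/4+230-.4,c[1]/4+145-.4),z)
r=lambda x:np.round(x,4)
print('plateS',[r(S(c,.05)[:2]) for c in [(312,50),(728,270),(515,510),(88,235)]])
print('plateD',[r(D(c,.05)[:2]) for c in [(420,117),(534,507),(88,552),(80,149)]])
print('fenceS',[r(S(c,.08)[:2]) for c in [(218,258),(236,245),(418,357),(402,372)]])
print('fenceD',[r(D(c,.08)[:2]) for c in [(113,206),(144,206)]])
print('chS',[r(S(c,.09)[:2]) for c in [(275,170),(413,131),(458,195),(317,236)]])
print('chD',[r(D(c,.09)[:2]) for c in [(240,176),(383,206),(343,272),(193,240)]])
```

```text
plateS [array([ 0.4804, -0.1782]), array([0.379 , 0.2563]), array([0.67  , 0.3217]), array([ 0.7678, -0.1082])]
plateD [array([ 0.4765, -0.1791]), array([0.3764, 0.2591]), array([0.6653, 0.3214]), array([ 0.7657, -0.1091])]
fenceS [array([0.7113, 0.0056]), array([0.6918, 0.0031]), array([0.6503, 0.1857]), array([0.669 , 0.1894])]
fenceD [array([0.711 , 0.0023]), array([6.864e-01, 4.000e-04])]
chS [array([ 0.6221, -0.0382]), array([ 0.5024, -0.0021]), array([0.5217, 0.0805]), array([0.64  , 0.0441])]
chD [array([ 0.6136, -0.0314]), array([ 0.4966, -0.0024]), array([0.5206, 0.0781]), array([0.6381, 0.0505])]
```

```bash
python3 -m handwheel '[[[-0.0256,0.0234,0,0,0],[-0.0256,0.0234,0,0,0],[-0.0256,0.0234,0,0,0],[-0.0256,0.0234,0,0,0],[-0.0256,0.0234,0,0,0],[-0.0256,0.0234,0,0,0],[-0.0256,0.0234,0,0,0],[-0.0256,0.0234,0,0,0],[-0.0256,0.0234,0,0,0],[-0.0256,0.0234,0,0,0],[-0.0256,0.0234,0,0,0],[-0.0256,0.0234,0,0,0],[-0.0256,0.0234,0,0,0],[-0.0256,0.0234,0,0,0],[-0.0256,0.0234,0,0,0],[-0.0256,0.0234,0,0,0],[-0.0256,0.0234,0,0,0],[-0.0256,0.0234,0,0,0],[-0.0256,0.0234,0,0,0],[-0.0256,0.0234,0,0,0]]]'
python3 -m handwheel '[[[0,0,0,-0.1,0],[0,0,0,-0.1,0],[0,0,0,-0.1,0],[0,0,0,-0.1,0],[0,0,0,-0.1,0],[0,0,0,-0.1,0],[0,0,0,-0.1,0],[0,0,0,-0.1,0],[0,0,0,-0.1,0],[0,0,0,-0.1,0],[0,0,0,0,0]]]'
```

```text
clock: 2.82
tool_pos: [0.5501, -0.0542, 0.2439]
orientation: [-180.0, 0.0, -163.8]
force: [0.6, -1.0, -0.4]
opening: 0.0878
clock: 3.73
tool_pos: [0.5494, -0.0559, 0.2437]
orientation: [-180.0, 0.0, -106.2]
force: [1.1, -0.4, -0.5]
opening: 0.0877
```

Run:
```python
from h import *
s=snap('scene','s1.png');d=snap('side','d1.png');w=snap('wrist','w1.png')
print(w['mtx'],w['tool_from_camera'])
a=np.hstack([cv2.resize(cv2.imread('pics/s1.png')[150:310,220:420],(400,320)),cv2.resize(cv2.imread('pics/d1.png')[140:300,220:420],(400,320))]);cv2.imwrite('pics/c1.png',a)
```

```text
[[309.70691629   0.         324.74002352]
 [  0.         309.70691629 203.16935274]
 [  0.           0.           1.        ]] [[-6.14244132e-04 -9.55824562e-01 -2.93937117e-01  7.95504125e-02]
 [ 9.99999732e-01 -4.70140179e-04 -5.60910575e-04  8.76802085e-04]
 [ 3.97940456e-04 -2.93937382e-01  9.55824595e-01 -1.40976793e-01]
 [ 0.00000000e+00  0.00000000e+00  0.00000000e+00  1.00000000e+00]]
```

View pics/c1.png

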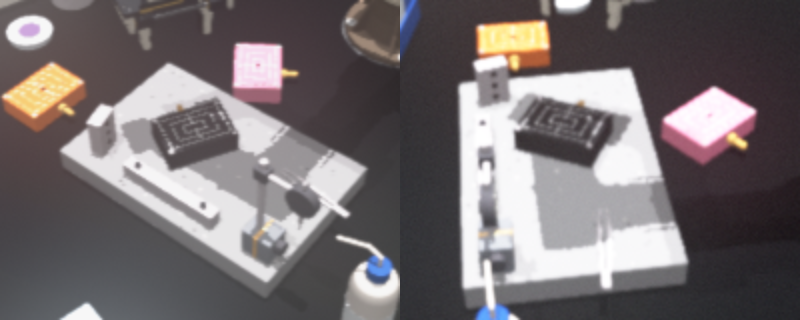

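View pics/w1.png

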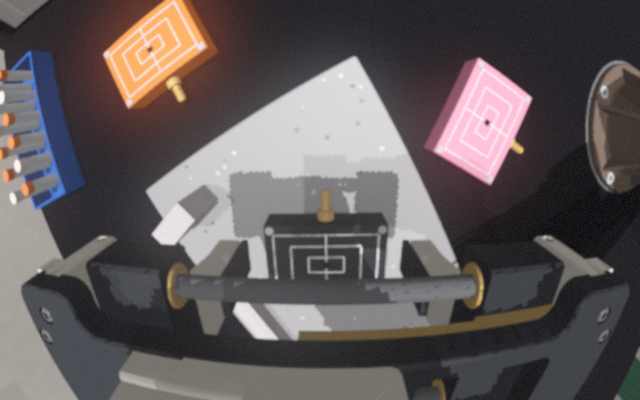

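```bash
cat >> h.py <<'E'
def wray(w,uv,z,o=None):
    o=o or telemetry.get_obs()
    from scipy.spatial.transform import Rotation as R
    Rw=R.from_euler('xyz',o['orientation'],degrees=True).as_matrix()
    K=np.array(w['mtx']);T=np.array(w['tool_from_camera'])
    x=np.array([(uv[0]-K[0,2])/K[0,0],(uv[1]-K[1,2])/K[1,1]]);th=np.linalg.norm(x)
    dc=np.r_[x/th*np.sin(th),np.cos(th)]
    d=Rw@T[:3,:3]@dc; c=Rw@T[:3,3]+o['tool_pos']
    return c+d*(z-c[2])/d[2]
FO=np.array([.669,.094]);FY=np.deg2rad(12.6)
def tofence(xy):
    d=np.array(xy)[:2]-FO;c,s=np.cos(FY),np.sin(FY);return np.array([c*d[0]+s*d[1],-s*d[0]+c*d[1]])
E
python3 - <<'E'
from h import *
w=vision.snapshot('wrist')
for uv,z in [((268,216),.09),((386,214),.09),((326,190),.07),((269,230),.09),((382,230),.09)]: print(uv,np.round(wray(w,uv,z),4))
for n in ['chuck','port','back_left','back_right']:
    for r in place_of(n,w)[:3]: print(n,round(r['conf'],2),np.round(r['xy'],1))
a=cv2.imread('pics/w1.png')[170:340,220:440];cv2.imwrite('pics/w1c.png',cv2.resize(a,None,fx=3.5,fy=3.5,interpolation=2))
E
```

```text
(268, 216) [ 0.6113 -0.0486  0.09  ]
(386, 214) [ 0.4954 -0.0161  0.09  ]
(326, 190) [ 0.5482 -0.0527  0.07  ]
(269, 230) [ 0.6156 -0.0339  0.09  ]
(382, 230) [ 5.034e-01 -2.000e-04  9.000e-02]
chuck 0.92 [471.9 119.7]
chuck 0.92 [165.8  51.2]
chuck 0.56 [329.  246.7]
port 0.83 [327.  220.6]
port 0.57 [502.9 139.3]
port 0.5 [168.5  81.7]
back_left 0.73 [427.6 145.2]
back_right 0.65 [471.9  60. ]
```

View pics/w1c.png

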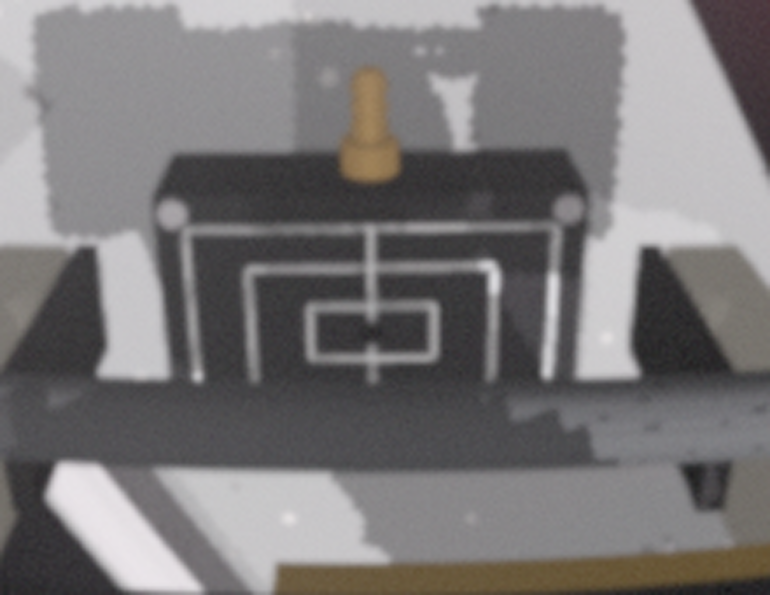

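```bash
python3 -m handwheel '[[[0,0,0.02,0,0],[0,0,0.025,0,0],[0,0,0.025,0,0],[0,0,0.025,0,0],[0,0,0.025,0,0],[0,0,0.025,0,0],[0,0,0.019,0,0],[0,0,0,0,0],[-0.005,0,0,0,0],[-0.005,0,0,0,0],[-0.004,0,0,0,0],[-0.004,0,0,0,0],[-0.003,0,0,0,0],[-0.003,0,0,0,0],[-0.004,0,0,0,0],[-0.004,0,0,0,0],[-0.004,0,0,0,0],[-0.004,0,0,0,0]]]'
python3 - <<'E'
from h import *
print(telemetry.get_obs()['force'])
w=snap('wrist','w2.png');snap('side','d2.png')
a=np.hstack([cv2.resize(cv2.imread('pics/d2.png')[140:300,220:420],(400,320)),cv2.resize(cv2.imread('pics/w2.png'),(400,320))]);cv2.imwrite('pics/c2.png',a)
E
```

```text
clock: 5.63
tool_pos: [0.5596, -0.0197, 0.0806]
orientation: [179.9, -0.2, -106.5]
force: [-4.4, -13.6, 8.7]
opening: 0.0876
[ -4.40998013 -13.58424816   8.65847077]
```

View pics/c2.png

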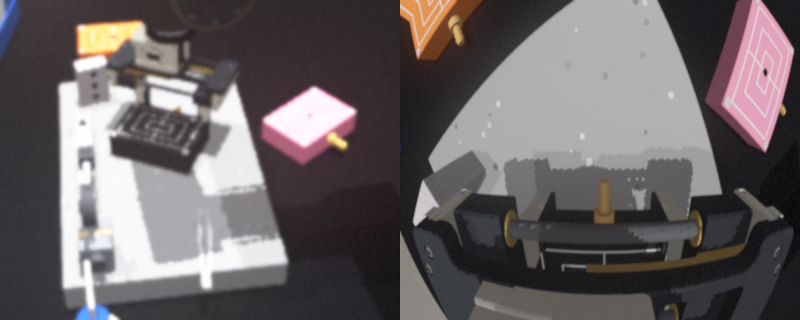

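```bash
python3 -m handwheel '[[[-0.004,0,0,0,0],[-0.004,0,0,0,0],[-0.004,0,0,0,0],[-0.004,0,0,0,0],[-0.004,0,0,0,0],[-0.0021,0.0033,0,0.06,0],[-0.0021,0.0033,0,0.06,0],[-0.0021,0.0033,0,0.06,0],[-0.0021,0.0033,0,0.06,0],[-0.0021,0.0033,0,0.06,0],[-0.0021,0.0033,0,0.06,0]]]'
python3 - <<'E'
from h import *
o=telemetry.get_obs();print(o['force'],o['moment'])
w=snap('wrist','w3.png');s=snap('scene','s3.png');d=snap('side','d3.png')
cv2.imwrite('pics/c3.png',np.hstack([cv2.resize(cv2.imread('pics/s3.png')[180:270,260:360],(400,360),interpolation=2),cv2.resize(cv2.imread('pics/d3.png')[165:255,240:340],(400,360),interpolation=2)]))
E
```

```text
clock: 6.65
tool_pos: [0.552, 0.0196, 0.0802]
orientation: [179.9, -0.2, -127.3]
force: [-5.9, -9.6, 9.2]
opening: 0.0878
[-5.90135279 -9.62693589  9.19352517] [-2.89887977  2.39591115  0.64813461]
```

View pics/c3.png

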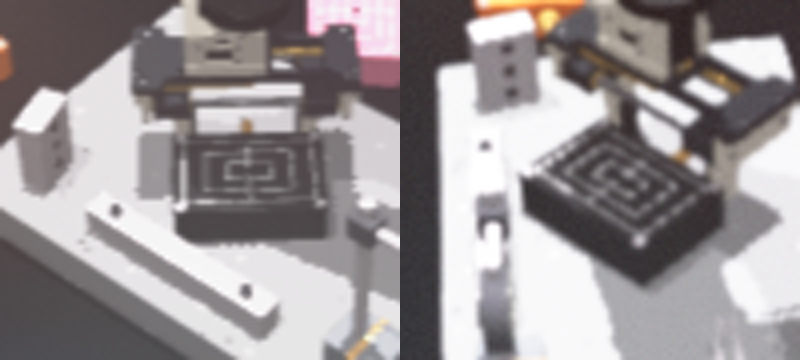

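View pics/w3.png

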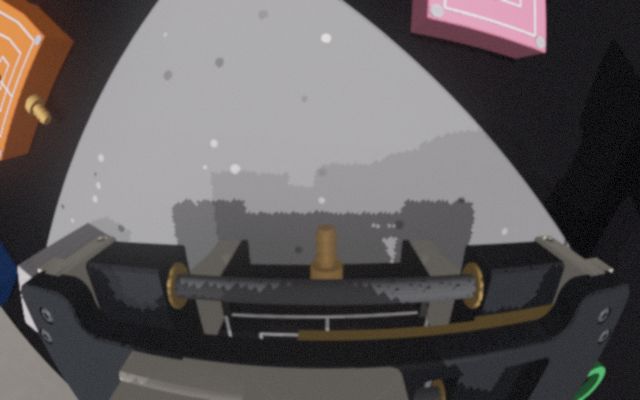

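```bash
python3 -m handwheel '[[[-0.0021,0.0033,0,0.06,0],[-0.0021,0.0033,0,0.06,0],[-0.0021,0.0033,0,0.06,0],[-0.0021,0.0033,0,0.06,0],[-0.0021,0.0033,0,0.06,0]]]'
python3 - <<'E'
from h import *
o=telemetry.get_obs();print(o['force'],o['moment'])
w=snap('wrist','w4.png');s=snap('scene','s4.png');d=snap('side','d4.png')
cv2.imwrite('pics/c4.png',np.hstack([cv2.resize(cv2.imread('pics/s4.png')[180:270,260:360],(400,360),interpolation=2),cv2.resize(cv2.imread('pics/d4.png')[165:255,240:340],(400,360),interpolation=2)]))
cv2.imwrite('pics/w4c.png',cv2.resize(cv2.imread('pics/w4.png')[220:350,180:460],None,fx=2.8,fy=2.8,interpolation=2))
E
```

```text
clock: 7.22
tool_pos: [0.5465, 0.0386, 0.0798]
orientation: [180.0, -0.3, -144.5]
force: [-7.5, -6.5, 9.2]
opening: 0.0875
[-7.51036965 -6.5461322   9.24269489] [-1.80817647  3.08222394  0.62525072]
```

View pics/c4.png

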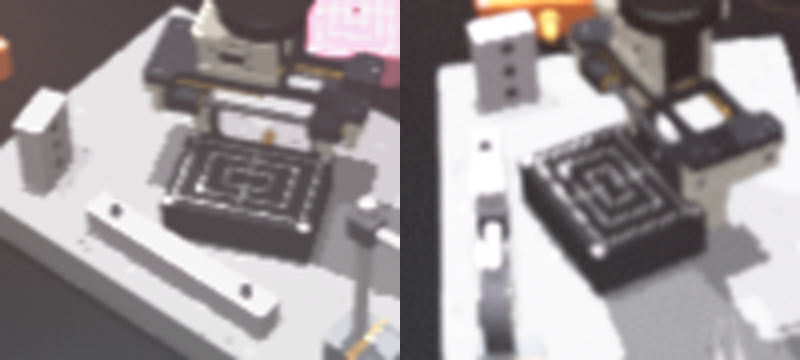

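View pics/w4c.png

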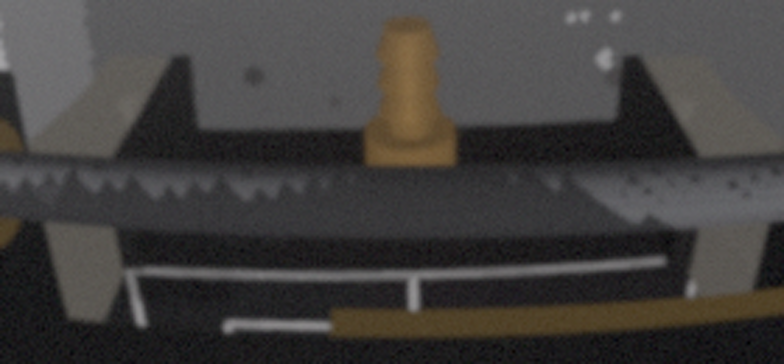

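```bash
python3 -m handwheel '[[[-0.0022,0.0033,0,0.06,0],[-0.0022,0.0033,0,0.06,0],[-0.0022,0.0033,0,0.06,0],[-0.0022,0.0033,0,0.06,0],[-0.0022,0.0033,0,0.06,0],[-0.0022,0.0033,0,0.06,0],[-0.001,0.002,0,0.03,0]]]'
python3 - <<'E'
from h import *
o=telemetry.get_obs();print(o['force'],o['moment'])
w=snap('wrist','w5.png');s=snap('scene','s5.png');d=snap('side','d5.png')
cv2.imwrite('pics/c5.png',np.hstack([cv2.resize(cv2.imread('pics/s5.png')[180:270,260:360],(400,360),interpolation=2),cv2.resize(cv2.imread('pics/d5.png')[165:255,240:340],(400,360),interpolation=2)]))
cv2.imwrite('pics/w5c.png',cv2.resize(cv2.imread('pics/w5.png')[220:350,180:460],None,fx=2.8,fy=2.8,interpolation=2))
E
```

```text
clock: 7.95
tool_pos: [0.5498, 0.0651, 0.0797]
orientation: [-180.0, -0.3, -166.8]
force: [-9.3, -4.3, 7.6]
opening: 0.0876
[-9.27813438 -4.28958239  7.58798171] [-0.95977953  3.07876295  0.4972385 ]
```

View pics/c5.png

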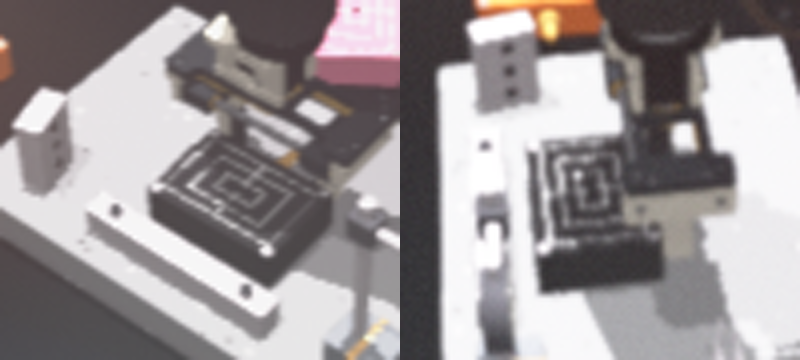

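View pics/w5c.png

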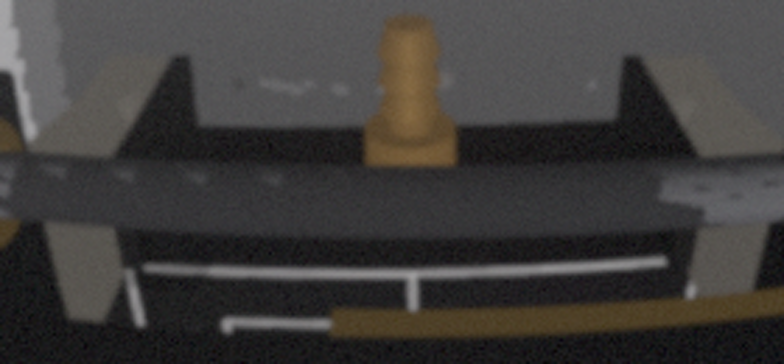

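```bash
python3 -m handwheel '[[[-0.003,0,0,0.01,0],[-0.003,0,0,0,0],[-0.003,0,0,0,0],[-0.003,0,0,0,0],[-0.002,0,0,0,0],[-0.002,0,0,0,0],[0,0,0,0,0]]]'
python3 - <<'E'
from h import *
o=telemetry.get_obs();print(o['force'],o['moment'])
w=snap('wrist','w6.png');s=snap('scene','s6.png');d=snap('side','d6.png')
cv2.imwrite('pics/c6.png',np.hstack([cv2.resize(cv2.imread('pics/s6.png')[180:270,260:360],(400,360),interpolation=2),cv2.resize(cv2.imread('pics/d6.png')[165:255,240:340],(400,360),interpolation=2)]))
cv2.imwrite('pics/w6c.png',cv2.resize(cv2.imread('pics/w6.png')[220:350,180:460],None,fx=2.8,fy=2.8,interpolation=2))
E
```

```text
clock: 8.68
tool_pos: [0.5633, 0.0677, 0.0792]
orientation: [-179.9, -0.5, -167.3]
force: [-16.4, -3.2, 12.5]
opening: 0.0878
[-16.37548397  -3.18131615  12.49800023] [-1.11977207  5.56300996 -0.03303289]
```

View pics/c6.png

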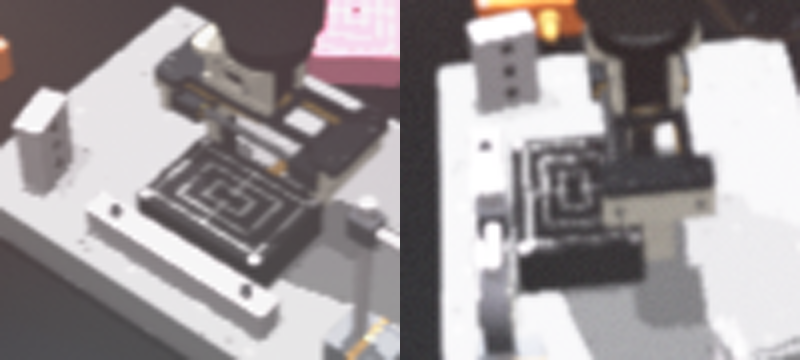

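View pics/w6c.png

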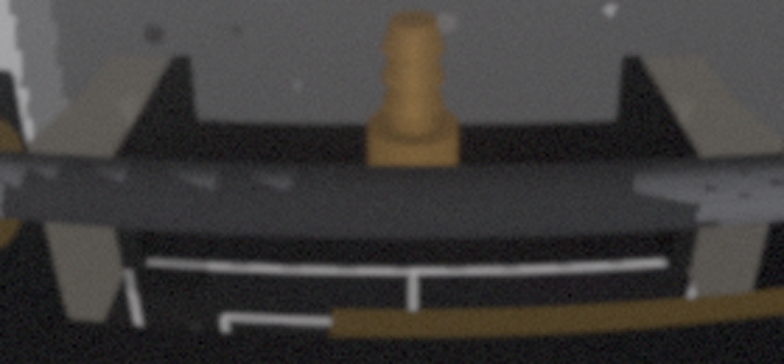

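```bash
python3 -m handwheel '[[[-0.0015,0,0,0,0],[-0.0015,0,0,0,0],[-0.0015,0,0,0,0],[0,0,0,0,0]]]'; python3 -m handwheel '[[[-0.001,0,0,0,0],[-0.001,0,0,0,0],[0,0,0,0,0]]]';python3 -m handwheel '[[[-0.001,0,0,0,0],[-0.001,0,0,0,0],[0,0,0,0,0]]]'
```

```text
clock: 9.17
tool_pos: [0.5676, 0.0686, 0.0792]
orientation: [-179.9, -0.5, -167.3]
force: [-15.2, -4.3, 11.7]
opening: 0.0874
clock: 9.42
tool_pos: [0.5692, 0.0689, 0.0792]
orientation: [-179.9, -0.6, -167.3]
force: [-15.1, -4.4, 12.1]
opening: 0.0873
clock: 9.67
tool_pos: [0.5699, 0.069, 0.0792]
orientation: [-179.9, -0.7, -167.3]
force: [-21.8, -3.1, 18.0]
opening: 0.0876
```

```bash
python3 -m handwheel '[[[-0.001,0,0,0,0],[-0.001,0,0,0,0],[0,0,0,0,0]]]';python3 -m handwheel '[[[-0.001,0,0,0,0],[-0.001,0,0,0,0],[0,0,0,0,0]]]'
python3 - <<'E'
from h import *
o=telemetry.get_obs();print(o['force'],o['moment'])
w=snap('wrist','w7.png');s=snap('scene','s7.png');d=snap('side','d7.png')
cv2.imwrite('pics/c7.png',np.hstack([cv2.resize(cv2.imread('pics/s7.png')[180:270,260:360],(400,360),interpolation=2),cv2.resize(cv2.imread('pics/d7.png')[165:255,240:340],(400,360),interpolation=2)]))
E
```

```text
clock: 9.92
tool_pos: [0.5699, 0.069, 0.0791]
orientation: [-179.9, -0.9, -167.3]
force: [-29.8, -2.6, 24.7]
opening: 0.0875
clock: 10.17
tool_pos: [0.57, 0.0689, 0.079]
orientation: [-179.9, -1.1, -167.3]
force: [-36.4, -1.5, 30.4]
opening: 0.0875
[-36.44512648  -1.46301058  30.40589675] [-0.47321662 12.77885083  0.40656475]
```

View pics/c7.png

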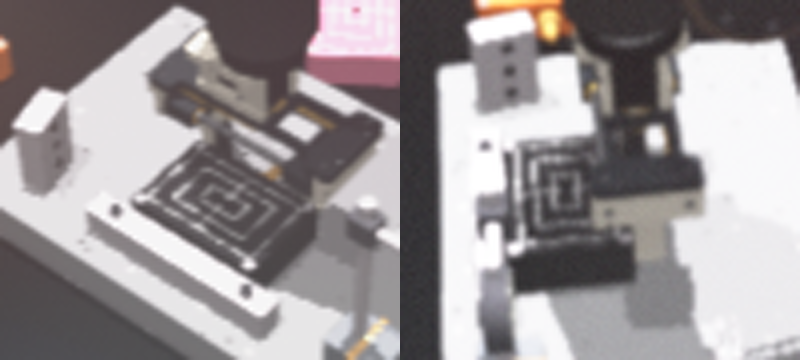

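```bash
python3 -m handwheel '[[[0.002,0,0,0,0],[0.002,0,0,0,0],[0.002,0,0,0,0],[0.003,0,0,0,0],[0.004,0,0,0,0],[0.008,0,0,0,0],[0.01,0,0,0,0],[0.01,0,0,0,0],[0.01,0,0,0,0],[0,0,-0.03,0,0],[0,0,-0.04,0,0],[0,0,-0.04,0,0],[0,0,-0.04,0,0],[0,0,0,0,0]]]'
python3 - <<'E'
from h import *
o=telemetry.get_obs();print(o['force'],o['moment'])
w=snap('wrist','w8.png');s=snap('scene','s8.png');d=snap('side','d8.png')
cv2.imwrite('pics/c8.png',np.hstack([cv2.resize(cv2.imread('pics/s8.png')[180:270,260:360],(400,360),interpolation=2),cv2.resize(cv2.imread('pics/d8.png')[165:255,240:340],(400,360),interpolation=2)]))
E
```

```text
clock: 11.48
tool_pos: [0.5337, 0.0618, 0.2382]
orientation: [180.0, 0.7, -167.1]
force: [1.5, -0.5, 0.8]
opening: 0.0876
[ 1.53683186 -0.49517829  0.82994249] [ 0.13108951 -0.30315515  0.03168806]
```

View pics/c8.png

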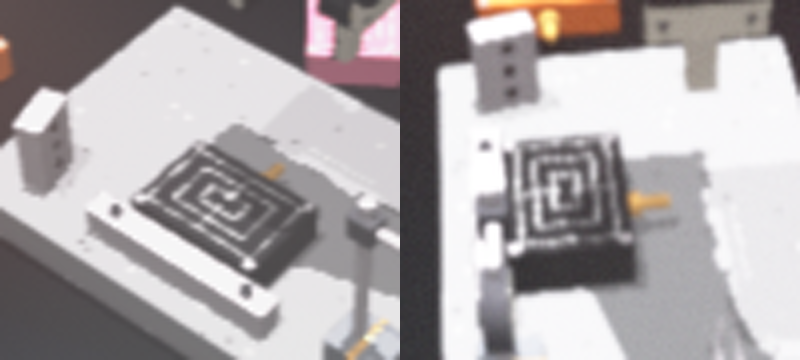

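View pics/w8.png

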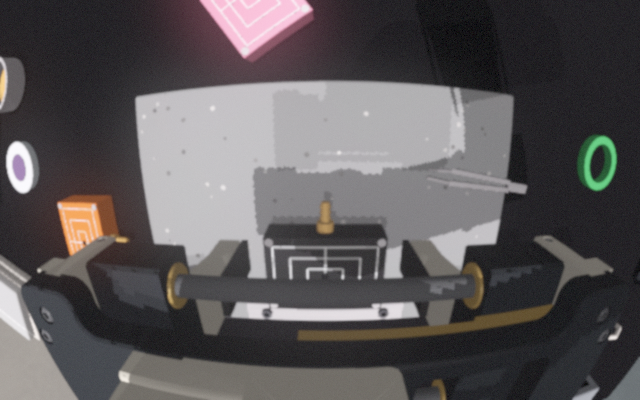

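```bash
python3 -m handwheel '[[[0,0,-0.03,0,0],[0,0,-0.03,0,0],[-0.03,0,0,0,0],[-0.03,0,0,0,0],[-0.03,0,0,0,0],[-0.02,0,0,0,0],[0,0,0,0,0],[0,0,0,0,0]]]'
python3 - <<'E'
from h import *
o=telemetry.get_obs()
w=snap('wrist','w9.png')
cv2.imwrite('pics/w9c.png',cv2.resize(cv2.imread('pics/w9.png')[120:300,210:430],None,fx=3.3,fy=3.3,interpolation=2))
E
```

```text
clock: 12.3
tool_pos: [0.6376, 0.0853, 0.2863]
orientation: [-180.0, -0.3, -167.3]
force: [0.4, -0.9, -0.2]
opening: 0.0873
```

View pics/w9c.png

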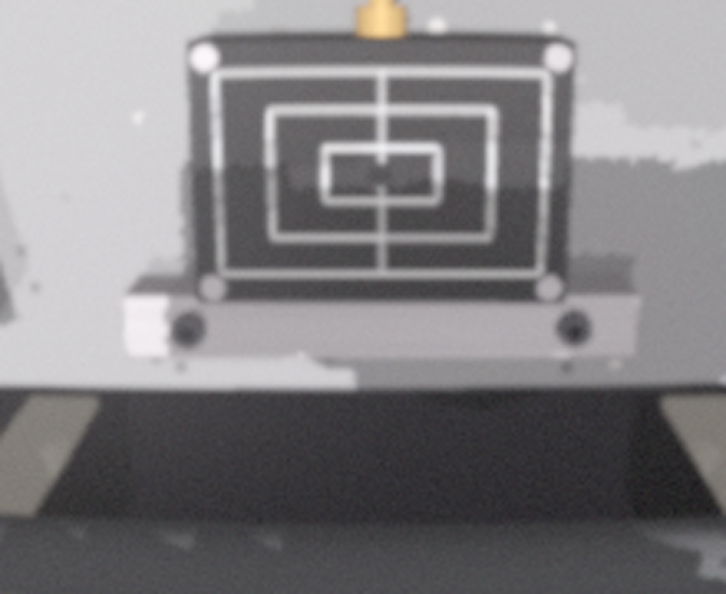

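Run:
```python
from h import *
w=vision.snapshot('wrist')
for c,z in [((195,299),.09),((568,299),.09),((130,294),.08),((637,294),.08)]:
    p=wray(w,(210+c[0]/3.3-.35,120+c[1]/3.3-.35),z); print(c,np.round(p,4),np.round(tofence(p),4))
s=snap('scene','s9.png');d=snap('side','d9.png')
def T(q):return tofence(q)
for n,z in [('back_left',.065),('back_right',.065)]:
  for c,p in(('s',s),('d',d)):
    for r in place_of(n,p)[:3]: print(n,c,round(r['conf'],2),np.round(tofence(ray2z(p,r['xy'],z)),4))
```

```text
(195, 299) [0.6825 0.0288 0.09  ] [-0.0011 -0.0665]
(568, 299) [0.6534 0.1574 0.09  ] [-0.0014  0.0653]
(130, 294) [0.6897 0.0035 0.08  ] [ 0.0005 -0.0928]
(637, 294) [0.6487 0.1849 0.08  ] [-0.      0.0932]
back_left s 0.94 [ 0.0318 -0.3923]
back_left s 0.74 [-0.2325 -0.0668]
back_left s 0.73 [0.0059 0.0716]
back_left d 0.95 [-0.2635 -0.0462]
back_left d 0.83 [0.0047 0.0674]
back_right s 0.89 [ 0.0133 -0.0546]
back_right s 0.77 [-0.0819 -0.3935]
back_right s 0.62 [-0.3294 -0.1332]
back_right d 0.86 [-0.3678 -0.0911]
back_right d 0.72 [-0.0069 -0.0605]
back_right d 0.55 [-0.1104 -0.3564]
```

View pics/s9.png

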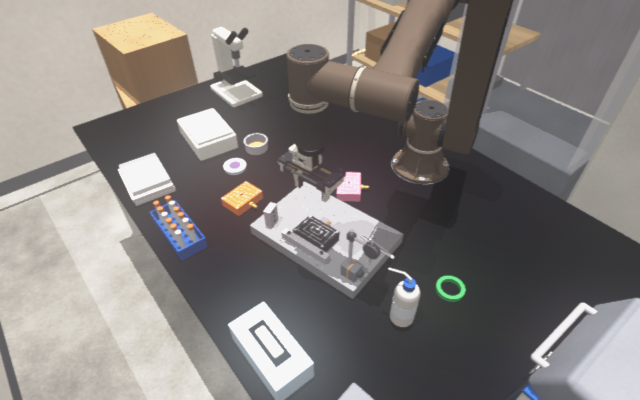

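Both ends of the chuck are flush with the fence to about 1 mm, it sits centred along it, the hand is clear, and everything else stands where it was. I'm handing the job in.

```bash
python3 -c "
from h import *
print(telemetry.get_obs()['force']); print(close_job())"
```

```text
[ 0.71155437 -0.18270999  0.04740375]
the job is handed in; nothing more can be done
None
```

The chuck's back face now lies flat against the steel fence, and I handed the job in at about 12.5 s; no verdict is reported.

**What I did:** I pushed the chuck's front face with both open fingertips, one each side of the brass port. The steps were a straight push, a clockwise turn of about 60° with the left finger doing the pushing, and a slow square push onto the fence. At the fence the force rose to about 36 N with no further movement. I then backed off and raised the hand.

**Last checks:**
- **Flush and square:** In the wrist picture the back top edge sits within about 1.5 mm of the fence line at both ends. The difference between the ends is 0.3 mm, under 0.01 rad.
- **Ends:** The back edge spans about -66 to +65 mm, inside the fence's ±95 mm.
- **Hand and bystanders:** The hand is clear, with the force reading near zero. The bystanders look unmoved in the pictures; I did not measure their positions.
- **Disagreement:** The trained networks' guesses for the two back corners, from the scene and side cameras, were up to 13 mm from the fence line. They did not agree with each other, so I relied on the closer wrist view and the force reading.

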